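Lock the knight's quick-release base

TASK

The red knight miniature is about to be photographed: lock the quick-release base it stands on by turning that base's orange-knobbed handle a quarter turn clockwise (seen from above), up over its hump and on until it has dropped fully into its low notch. Leave the other base, with the blue wizard, unlocked, leave the knight standing where it is, and let go.

Things in the scene. Friction and masses are not known exactly. Their poses are not given: they have to be found in the camera images.
- knight_lock (a joint): Handle of the knight's base, rad: 0 unlocked (start), grows clockwise from above, 1.44 to 1.5 at rest in the notch, stop 1.57. A cam lifts the whole handle as it turns: +4 mm at 0.3, +8 mm at 0.65 (hump), +3 mm at 1.0, -8 mm at 1.5. A 6 N spring holds it down: about 2 to 3 N sideways at the knob turns it; past the hump it drops into the notch, short of it it falls back. Base fixed.
- knight_knob (a point): Centre of the top of that handle's orange knob, an upright post 20 mm in diameter standing 36 mm above a flat metal arm (13 mm wide, 10 thick). At joint 0 the knob's top is 85 mm and the arm's top 49 mm above the table. Site z is up, x level outward along the arm: the upright pivot axis is 80 mm away along -x; clockwise moves the knob to the point's -y. The swept quarter is clear.
- knight: Miniature with red body, cloak and plume, steel legs and head, on a round red plinth 40 mm wide, 12 thick; 62 mm tall, 60 g. Stands loose between two jaws on its base, a black plate 160 x 100 x 14 mm, 80 mm from the handle's pivot. Locked, the handle points away from the knight; a jaw then closes up to the plinth without pushing it. Origin under the plinth's centre, z up.
- wizard_lock (a joint): Turn (rad) of the identical orange-knobbed handle on the other, identical base, on which the blue wizard with the pointed hat stands: 0 unlocked (start), 1.45 locked. To be left at 0.
Things that resemble listed ones, but are neither listed nor needed, are in the scene too. What is shaped like the part that bears knight_lock but yellow is not meant.

How it is judged (in metres and radians):
At the end, for the whole second after the job is handed in: The knight's handle rests in its notch (joint above 1.33 rad), the wizard's handle is still unlocked (below 0.15 rad), and the knight stands upright (within 0.12 rad) and still, within 12 mm of where it began (value of joint knight_lock above 1.33 rad and velocity of joint knight_lock below 0.05 rad/s and value of joint wizard_lock below 0.15 rad and angle between knight's own z axis and vertical below 0.12 rad and distance of knight from where it was at the start of the episode below 0.012 m and linear speed of knight below 0.02 m/s); the robot touches nothing.
It fails at once if the wizard's handle is turned (beyond 0.3 rad) (value of joint wizard_lock above 0.3 rad).
It fails at once if the knight is tipped over (beyond 0.35 rad) (angle between knight's own z axis and vertical above 0.35 rad).
It also fails if it takes over 35 s, if anything falls off the work surface, if the arm or the gripper's body presses on something with over 40 N, if the wrist force passes 120 N, or if a joint passes its speed limit or range.

ROBOT

A 6-joint arm with a two-finger parallel gripper is mounted at the origin on the work surface. World frame = base frame: x ahead of the robot, y to its left, z up, the work surface at z = 0. Lengths are in mm, angles in rad, forces in N, time in s.
With the tool pointing down it reaches from about 300 to 1000 mm from the base axis. Payload 5.1 kg.
Tool frame: the origin (TCP) lies midway between the tips of the shut fingers; the grasp point (between the pads) lies 19 mm behind it; z points along the fingers, x is the direction in which the jaws open and shut, and the axes are right-handed (so a half turn about z gives the same grasp; the last joint's range is limited). The gripper opens to 95 mm and grips with 3 to 60 N. Pads are 20 mm wide; open, the fingers measure 119 mm over their backs; the gripper's body (75 mm by 180 mm) begins 59 mm behind the grasp point.
Start: joints at [-1.334, 0.124, 1.65, -0, 1.367, -0.083], TCP at [204.312, -617.042, 214.656] pointing down, gripper open.
Joint ranges: [-2.61, 2.61], [-1.02, 2.33], [0.03, 2.71], [-1.35, 4.49], [0.32, 2.68], [-2.91, 2.91]. Speed limits (rad/s): [2.57, 2.57, 3.14, 3.14, 3.14, 3.14].

INTERFACE

Orientations are given as a unit quaternion [x, y, z, w].
In Python, from rig import observe, read_camera, calibration, finish_job, find_in, silhouettes gives the robot as it stands.
- The arm moves only by the tool apply_moves, never from a script. Its arguments are lists of equal length, an entry for each row: "twist": the turn, a rotation vector about the world's x, y, z in degrees, a list of three; "translation": the shift along the world's x, y, z in mm, a list of three; "fingers": the gripper's target within -1 to 1 (shut at 1, half-way at 0, fully open at -1). A call has 1 to 20 rows; each row shifts and turns the pose as measured when the row begins; what a row does not reach is not made up. A row lasts 1/12 s, in which the tool goes at most 41.7 mm and 7.16 degrees, less where a joint would pass 70% of its speed; a pose out of reach is approached as far as the arm can. A call with a gripper value outside its range is refused whole. The fingers move at their own pace and stop on an object; the grip force is fixed at half the most. Time passes only in rows, so rows that do not move let the fingers close. It gives the time, the measured TCP pose, the force and the opening at its end, in the units of the state.
- observe(): the state, without advancing time (a new reading comes with each control period).
- read_camera(name): name is "scene" or "top" or "wrist"; returns the picture (384x512x3 uint8, blue, green, red); there is no depth.
- calibration(name): a dict with "intrinsics" (3x3 intrinsics, pixels), "R" (3x3) and "t" (3): a world point X has camera coordinates R X + t; the wrist camera has in their place "T_tool_cam" (4x4, takes a point from camera to tool coordinates, whose origin is the TCP and whose axes are the tool frame's). Camera axes: x right, y down, z forward; pixel columns grow to the right and rows downward; lengths in mm; the calibration is good to about 2 mm. A picture is of the moment at which its call begins: read the wrist's pose just before it. calibration takes no time and is no camera call.
- finish_job(): hands the job in, once; it reports no verdict.
Trained networks look in the newest picture that a camera, given by its name, has taken for a name from the list of things; names that differ only in an ending like _2 or _b are one class to them, and where a whole thing is asked for, a point or a joint stands for the part that bears it (a point fixed in the world has none). Each returns a list of dicts, best first, with "conf" (0 to 1); they miss things now and then, are a little off and sometimes report something else, mostly with a low value. They report only what shows in the picture. A call takes as long as a camera call. They do not tell look-alikes from the thing itself.
- find_in(name, camera): "location" ([column, row] in pixels, amid what is visible of it).
- silhouettes(name, camera): "region" (384x512 bool, what is visible of it) and "location" ([column, row] in pixels, amid what is visible of it).
The state is a dict: "clock": time; "q": joint angles; "qd": joint speeds; "joint_torque": joint torques, N m; "ee_pos": TCP position; "eef_rot": TCP orientation; "wrist_force": force on the tool from outside, world axes, zero at the start; "torque": the same for the moment, N m; "grip_width": finger opening in mm.
Only numpy, scipy, OpenCV 4.12 (cv2) and the standard library are available. Lean on these libraries where they do the work, as an engineer would, in place of code of your own. Each camera call takes 0.05 s, during which the arm holds its last target. There are 200 camera calls.

## Working session

There is one attempt and no reset: what is moved stays moved. The work goes in short steps, Python scripts to look and compute and a tool call to move; the robot and the scene stay as the last step left them, time stands still between calls to the robot, and variables do not carry over. Pictures are saved under pics/ and viewed, about 8 in all and at most 12, crops included, and the job is handed in when it is done.

Besides the shell and the picture viewer there is one more tool, called after "Emit:" as name(argument=value, ...) on one line, values as JSON. apply_moves: Moves the arm, as the interface text tells. Its arguments: {"type":"object","properties":{"twist":{"type":"array"},"translation":{"type":"array"},"fingers":{"type":"array"}},"required":["twist","translation","fingers"]}

```bash
mkdir -p pics; python3 - <<'E'
from rig import *
import cv2,numpy as np
s=observe();print(s['clock'],s['ee_pos'],s['eef_rot'],s['wrist_force'],s['grip_width'])
ims=[read_camera(n) for n in("scene","top")]
for n in("scene","top"):
  c=calibration(n);print(n,c['intrinsics'].tolist() if hasattr(c['intrinsics'],'tolist') else c['intrinsics'],np.round(c['R'],4).tolist(),np.round(c['t'],1).tolist())
  for k in("knight","knight_knob","knight_lock"):
    print(n,k,[(np.round(d['location']).tolist(),round(d['conf'],2)) for d in find_in(k,n)])
cv2.imwrite('pics/a.png',ims[0]);cv2.imwrite('pics/b.png',ims[1])
E
```

```text
0.0 [ 204.16452379 -616.44092873  213.38543337] [ 8.10672836e-01 -5.85498492e-01 -7.79664243e-04 -6.78802007e-04] [-0.30885068 -0.58377957 -0.66518678] 94.79704382351318
scene [[466.17574292081474, 0.0, 257.8611371163336], [0.0, 466.17574292081474, 190.89627934350494], [0.0, 0.0, 1.0]] [[0.0162, 0.9998, 0.0066], [0.7969, -0.009, -0.604], [-0.6039, 0.0151, -0.7969]] [-30.1, -322.2, 1676.7]
scene knight [([326.0, 236.0], 0.65)]
scene knight_knob [([336.0, 135.0], 0.7), ([305.0, 214.0], 0.49)]
scene knight_lock [([301.0, 212.0], 0.7), ([338.0, 134.0], 0.59)]
top [[402.83540274419556, 0.0, 254.4655765461161], [0.0, 402.83540274419556, 190.93107189770546], [0.0, 0.0, 1.0]] [[0.0041, -1.0, -0.0019], [-0.9961, -0.0039, -0.0877], [0.0876, 0.0023, -0.9961]] [16.7, 474.0, 1165.0]
top knight [([189.0, 148.0], 0.61)]
top knight_knob [([158.0, 282.0], 0.72), ([202.0, 172.0], 0.65)]
top knight_lock [([206.0, 172.0], 0.49), ([159.0, 282.0], 0.46)]
```

View pics/a.png

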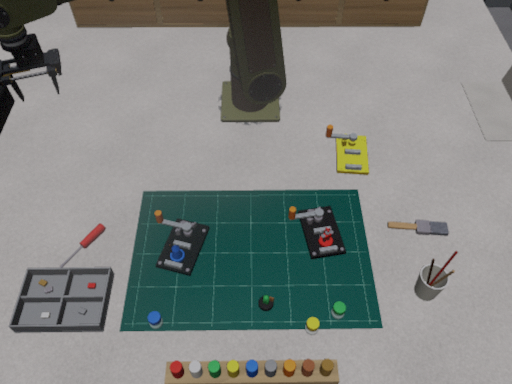

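View pics/b.png

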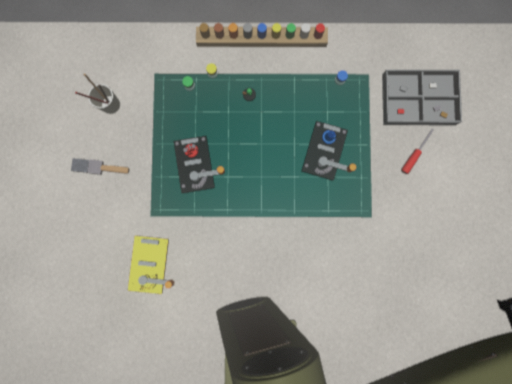

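The scene view shows three handled bases:
- The black base with the red knight, knob at about (293,213) in scene and (220,170) in top.
- The black base with the blue wizard, knob at about (158,216) in scene and (352,167) in top.
- A yellow decoy, knob at about (330,131) in scene.

The first one fits the description. I'll confirm it in a crop and measure.

```bash
cat > h.py <<'E'
import cv2,numpy as np
from rig import *
def ray(n,u,v):
    c=calibration(n);R=np.array(c['R']);t=np.array(c['t']);K=np.array(c['intrinsics'])
    return -R.T@t, R.T@np.linalg.solve(K,[u,v,1.])
def atz(n,u,v,z):
    o,d=ray(n,u,v);return o+d*(z-o[2])/d[2]
def orange(im,box):
    x0,y0,x1,y1=box;h=cv2.cvtColor(im[y0:y1,x0:x1],cv2.COLOR_BGR2HSV)
    m=cv2.inRange(h,(6,140,90),(20,255,255));ys,xs=np.nonzero(m);return xs+x0,ys+y0
E
python3 - <<'E'
from h import *
a=cv2.imread('pics/a.png');b=cv2.imread('pics/b.png')
for n,im,box in(("scene",a,(282,200,304,226)),("top",b,(210,160,232,182))):
  x,y=orange(im,box);print(n,len(x),x.mean(),y.mean(),x.min(),x.max(),y.min(),y.max())
  print(np.round(atz(n,x.mean(),y.mean(),67),1),np.round(atz(n,x.mean(),y.mean(),85),1))
print('pivot top',atz('top',194.5,176,55),'knight',atz('top',191,150,40),atz('scene',325,238,40))
A=cv2.resize(a[190:270,270:360],None,fx=6,fy=6,interpolation=2)
B=cv2.resize(b[125:205,160:240],None,fx=6,fy=6,interpolation=2)
cv2.imwrite('pics/c.png',cv2.resize(np.hstack([A,B]),(800,376)))
E
```

```text
scene 68 291.80882352941177 211.83823529411765 289 295 206 218
[530.  116.1  67. ] [542.4 114.2  85. ]
top 26 220.30769230769232 169.46153846153845 218 223 167 172
[530.8 115.8  67. ] [528.2 114.3  85. ]
pivot top [513.28344035 190.72580145  55.        ] knight [591.65439262 204.55685044  40.        ] [599.989091   205.27615093  40.        ]
```

View pics/c.png

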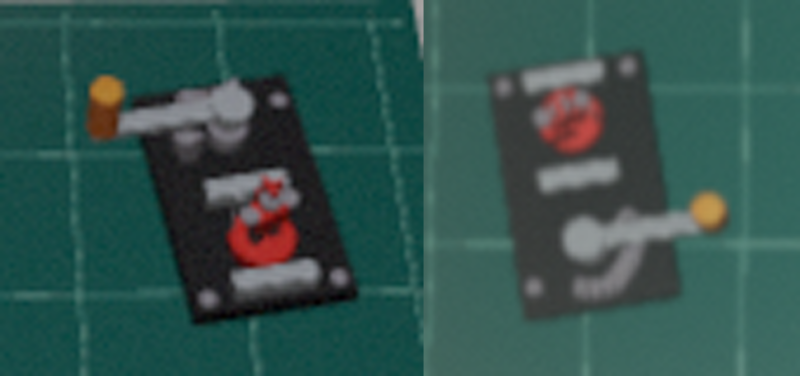

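The crop confirms the red knight on the black base. Its knob top is at about (529,115), and the pivot, at about (514,192), is 78 mm away (80 expected). Clockwise takes the knob toward about (434,178). I'll straddle the knob with partly open fingers, pads tangential, and follow the arc.

Emit:
apply_moves(twist=[[0,0,4.5],[0,0,4.5],[0,0,4.5],[0,0,4.5],[0,0,4.5],[0,0,4.5],[0,0,4.5],[0,0,4.5],[0,0,4.5],[0,0,4.5],[0,0,4.5],[0,0,4.5],[0,0,4.5],[0,0,4.5],[0,0,4.5],[0,0,4.5],[0,0,4.5],[0,0,4.5]], translation=[[16,36,0],[16,36,0],[16,36,0],[16,36,0],[16,36,0],[16,36,0],[16,36,0],[16,36,0],[16,36,0],[16,36,0],[16,36,0],[16,36,0],[16,36,0],[16,36,0],[16,36,0],[16,36,0],[16,36,0],[16,36,0]], fingers=[-1,-1,-1,-1,-1,-1,-1,-1,-1,-1,-1,-1,-1,-1,-1,-1,-1,-1])

```text
clock: 1.9
ee_pos: [495.1, 56.4, 216.8]
eef_rot: [0.994, 0.109, 0.007, 0.001]
wrist_force: [1.0, -0.5, 0.8]
grip_width: 94.9
```

Emit:
apply_moves(twist=[[0,0,0],[0,0,-1],[0,0,0],[0,0,0]], translation=[[17,30,-20],[15,27,-20],[0,0,0],[0,0,0]], fingers=[-1,-1,-1,-1])

```text
clock: 2.23
ee_pos: [530.9, 124.2, 177.6]
eef_rot: [0.994, 0.106, 0.01, 0.001]
wrist_force: [0.2, -0.3, 0.7]
grip_width: 95.3
```

```bash
cat >> h.py <<'E'
def wrist(s):
    from scipy.spatial.transform import Rotation as Ro
    c=calibration('wrist');T=np.array(c['T_tool_cam']);R=Ro.from_quat(s['eef_rot']).as_matrix()
    return R@T[:3,:3], R@T[:3,3]+s['ee_pos'], np.array(c['intrinsics'])
def watz(s,u,v,z):
    R,o,K=wrist(s);d=R@np.linalg.solve(K,[u,v,1.]);return o+d*(z-o[2])/d[2]
E
python3 - <<'E'
from h import *
s=observe();im=read_camera('wrist');cv2.imwrite('pics/d.png',im)
print(s['ee_pos'],s['eef_rot'],s['q'])
R,o,K=wrist(s)
for P in([529,115,85],[514,192,55]):
  p=K@(R.T@(np.array(P)-o));print(P,p[:2]/p[2])
x,y=orange(im,(0,0,512,384));print(len(x),np.median(x),np.median(y),x.min(),x.max(),y.min(),y.max())
print([(d['location'],d['conf']) for d in find_in('knight_knob','wrist')])
E
```

```text
[530.88236135 124.17080141 177.56990423] [9.94282391e-01 1.06273746e-01 1.03850199e-02 7.54632951e-04] [ 0.1323971  -0.09562255  1.93549387 -0.00213594  1.28099761 -0.07997496]
[529, 115, 85] [252.88026247 195.82820304]
[514, 192, 55] [254.09133077 106.25912346]
855 248.0 277.0 83 436 177 316
[([257.7, 144.8], 0.88)]
```

View pics/d.png

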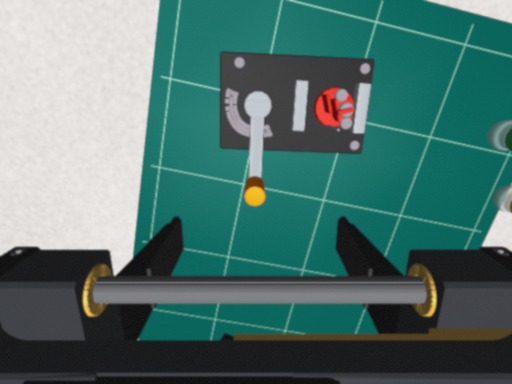

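The wrist view shows the knob top at (255,196), where (253,196) was predicted, and the pivot at (258,105). That puts the knob at about (531,115) and the pivot at about (518,193), 79 mm apart. Descending astride the knob.

Emit:
apply_moves(twist=[[0,1.2,-2],[0,0,0],[0,0,0],[0,0,0],[0,0,0],[0,0,0]], translation=[[0,-9,-20],[0,0,-30],[0,0,-30],[0,0,-20],[0,0,-10],[0,0,0]], fingers=[-0.3,-0.2,0,0.1,0.1,0.1])

```text
clock: 2.83
ee_pos: [534.0, 106.4, 74.2]
eef_rot: [0.997, 0.082, 0.009, 0.0]
wrist_force: [-0.3, -0.7, -0.5]
grip_width: 60.7
```

Emit:
apply_moves(twist=[[0,1,0],[0,0,0],[0,0,0],[0,0,0],[0,0,0]], translation=[[-2,8,-10],[0,0,0],[0,0,0],[0,0,0],[0,0,0]], fingers=[0.2,0.3,0.3,0.3,0.3])

```text
clock: 3.25
ee_pos: [535.4, 113.9, 69.5]
eef_rot: [0.997, 0.081, 0.004, -0.0]
wrist_force: [-0.2, 0.3, 0.2]
grip_width: 33.9
```

```bash
python3 - <<'E'
from h import *
s=observe();im=read_camera('wrist');cv2.imwrite('pics/e.png',im)
print(s['ee_pos'],s['eef_rot'],s['wrist_force'],s['grip_width'])
c=np.array([518,193.]);k=np.array([531,115.])-c
a0=np.arctan2(k[1],k[0])
for t in np.arange(0,1.6,.1):
  a=a0-t;print(round(t,2),np.round(c+80*np.array([np.cos(a),np.sin(a)]),0))
E
```

```text
[535.42577883 113.85458201  69.50272699] [ 9.96723183e-01  8.08109366e-02  3.50254380e-03 -4.70128870e-04] [-0.18641406  0.32919598  0.23993317] 33.88385064786422
0.0 [531. 114.]
0.1 [523. 113.]
0.2 [515. 113.]
0.3 [507. 114.]
0.4 [499. 115.]
0.5 [492. 117.]
0.6 [484. 120.]
0.7 [477. 124.]
0.8 [471. 129.]
0.9 [464. 134.]
1.0 [459. 139.]
1.1 [454. 145.]
1.2 [449. 152.]
1.3 [445. 159.]
1.4 [442. 167.]
1.5 [440. 174.]
```

View pics/e.png

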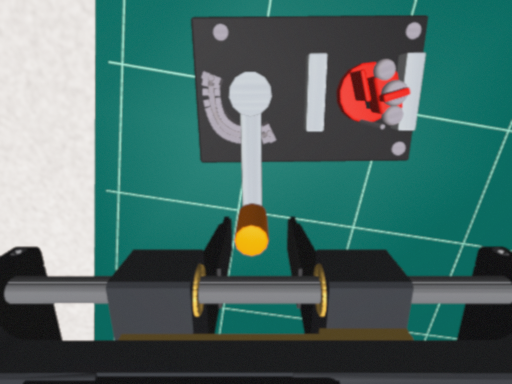

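The knob (252,241) sits between the fingertips, and there is no contact force. I'll turn it along the arc in stages.

Emit:
apply_moves(twist=[[0,0,-4],[0,0,-5],[0,0,-5],[0,0,-5],[0,0,-5]], translation=[[-8,0,-5],[-8,0,0],[-8,0,0],[-8,1,0],[-8,1,0]], fingers=[0.3,0.3,0.3,0.3,0.3])

```text
clock: 3.72
ee_pos: [501.3, 115.7, 69.9]
eef_rot: [0.991, -0.137, 0.012, 0.001]
wrist_force: [2.6, 0.3, -0.4]
grip_width: 33.4
```

Emit:
apply_moves(twist=[[0,0,-4],[0,0,-4],[0,0,-5],[0,0,-5],[0,0,-5]], translation=[[-8,2,-2],[-8,2,-2],[-8,3,-2],[-7,4,-2],[-7,4,-2]], fingers=[0.3,0.3,0.3,0.3,0.3])

```text
clock: 4.13
ee_pos: [473.3, 129.7, 70.3]
eef_rot: [0.94, -0.341, 0.026, 0.002]
wrist_force: [0.4, -0.7, 0.9]
grip_width: 32.8
```

```bash
python3 - <<'E'
from h import *
s=observe();im=read_camera('wrist');cv2.imwrite('pics/f.png',im)
print(s['ee_pos'],s['eef_rot'],s['wrist_force'],s['grip_width'],s['qd'])
E
```

```text
[473.25736851 129.70624719  70.27981131] [ 0.93967046 -0.34110597  0.02570168  0.00236103] [ 0.36380699 -0.72756028  0.92495194] 32.79363272854944 [ 0.15661145 -0.12777022  0.12869441 -0.06565961 -0.00985066  1.27750152]
```

View pics/f.png

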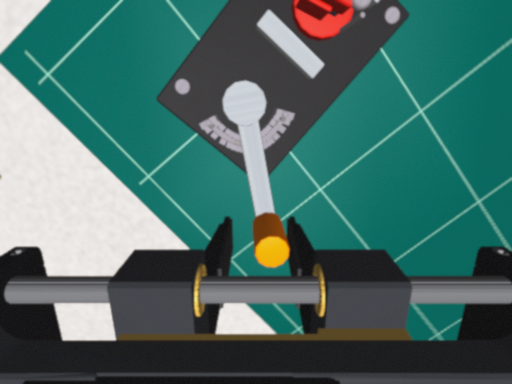

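The handle is near the hump, with the knob still held by the trailing (right) finger at (272,250). Continuing, while levelling the tool and lowering a little.

Emit:
apply_moves(twist=[[0.3,0.8,-4],[0.3,0.8,-4],[0.3,0.8,-5],[0.3,0.8,-5],[0.3,0.8,-5]], translation=[[-7,5,-3],[-6,5,-4],[-5,6,-5],[-5,7,-5],[-4,7,-5]], fingers=[0.3,0.3,0.3,0.3,0.3])

```text
clock: 4.6
ee_pos: [446.6, 162.1, 51.3]
eef_rot: [0.851, -0.526, -0.012, 0.004]
wrist_force: [0.6, 0.0, -1.3]
grip_width: 33.4
```

Emit:
apply_moves(twist=[[0,0,-4],[0,-0.5,-5],[0,-0.5,-5],[0,0,0]], translation=[[-3,7,1],[-2,7,1],[-1,6,1],[0,0,0]], fingers=[0.3,0.3,0.3,0.3])

```text
clock: 4.93
ee_pos: [440.5, 183.5, 54.3]
eef_rot: [0.779, -0.627, -0.005, -0.002]
wrist_force: [0.5, 0.1, -0.2]
grip_width: 33.4
```

```bash
python3 - <<'E'
from h import *
s=observe();im=read_camera('wrist');t=read_camera('top')
print(s['ee_pos'],s['eef_rot'],s['wrist_force'],s['grip_width'])
T=cv2.resize(t[125:215,155:245],(384,384),interpolation=2)
cv2.imwrite('pics/g.png',cv2.resize(np.hstack([im,T]),None,fx=.89,fy=.89))
E
```

```text
[440.4536129  183.46921169  54.25212095] [ 0.77865804 -0.62742248 -0.00536722 -0.00197033] [ 0.49538324  0.12504641 -0.17495349] 33.40917317366635
```

View pics/g.png

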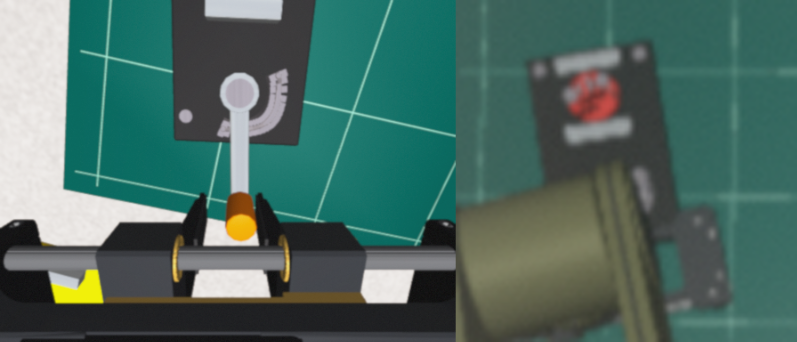

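The handle points away from the knight, and the knob is loose between the fingers with almost no force. I'll open, rise and check.

Emit:
apply_moves(twist=[[0,0,0],[0,0,0],[0,0,0],[0,0,0],[0,0,0],[0,0,0],[0,0,0],[0,0,0],[0,0,0]], translation=[[0,-1,0],[0,0,0],[0,0,0],[0,0,25],[0,0,35],[0,0,35],[0,0,30],[0,0,0],[0,0,0]], fingers=[0,-0.1,-0.1,-0.1,-0.1,-0.1,-0.1,-0.1,-0.1])

```text
clock: 5.78
ee_pos: [438.4, 178.6, 182.5]
eef_rot: [0.782, -0.623, -0.007, 0.001]
wrist_force: [-0.9, -0.3, -1.4]
grip_width: 52.1
```

```bash
python3 - <<'E'
from h import *
s=observe();im=read_camera('wrist');t=read_camera('scene')
print(s['ee_pos'],s['wrist_force'],s['grip_width'])
x,y=orange(im,(150,60,350,260));u,v=np.median(x),np.median(y);print(len(x),u,v)
R,o,K=wrist(s)
for P in([518,193,47],[593,205,40]):
  p=K@(R.T@(np.array(P)-o));print(P,p[:2]/p[2])
k=watz(s,u,v,72);print('knob',k)
d=k[:2]-[518,193];print(np.hypot(*d),np.arctan2(-78,13)-np.arctan2(d[1],d[0])+2*np.pi*0)
T=cv2.resize(t[190:270,270:360],(432,384),interpolation=2)
cv2.imwrite('pics/i.png',cv2.resize(np.hstack([im,T]),None,fx=.84,fy=.84))
E
```

```text
[438.38868275 178.58292671 182.49202283] [-0.90725922 -0.27545419 -1.38920927] 52.13269136730447
278 263.0 176.0
[518, 193, 47] [263.41133711  94.1428105 ]
[593, 205, 40] [269.26916577   7.24878496]
knob [444.76539085 176.3977588   72.        ]
75.09289173741399 1.5130136481782566
```

View pics/i.png

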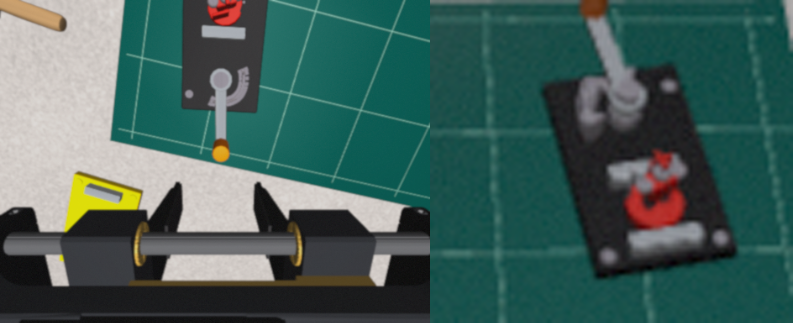

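The handle measures about 1.5 rad, in the notch. The inner jaw has closed up to the plinth, the knight is standing, and the gripper is clear. Handing in.

```bash
python3 -c "
from rig import *;print(finish_job())"
```

```text
the job is handed in; nothing more can be done
None
```

I locked the knight's base. I straddled its orange knob with part-open fingers, led it clockwise over the hump into the notch, let go, and rose clear. The job was handed in at about 6 s of the 35 s allowed.

- **Handle:** the last wrist view puts it at about 1.51 rad, pointing away from the knight. The rest range is 1.44 to 1.5. The knob-to-pivot distance in that view came out at 75 mm rather than 80, so the angle is only rough.
- **Knight:** it is upright between the jaws in the final picture, with the inner jaw closed up to its plinth. I judged its position by eye and did not measure the shift.
- **Gripper:** the TCP stopped about 105 mm above the knob. The wrist force still read about 1.7 N with nothing near it, which I took as sensor noise.
- **Wizard's base:** the arm never went down near it, but I took no closing picture to confirm its handle is still unlocked.

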